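# Open a ratchet bar clamp at the key cutter's bench

### The arm

A 6-joint arm with a two-finger parallel gripper is mounted at the origin on the work surface. World frame = base frame: x ahead of the robot, y to its left, z up, the work surface at z = 0. Lengths are in m, angles in rad, forces in N, time in s.
With the tool pointing down it reaches from about 0.25 to 0.775 m from the base axis. Payload 4 kg.
Tool frame: the origin (TCP) lies at the centre of the arm's flange, where the gripper is bolted on; the fingertips stand 199 mm ahead of it and the grasp point (between the pads) lies 180 mm ahead of it (robot.tcp_to_tips is the z of the fingertips in the tool frame, in m); z points along the fingers, y is the line along which they close (so a half turn about z gives the same grasp; the last joint's range is limited). The gripper opens to 94 mm and grips with 3 to 60 N. Pads are 16 mm wide; open, the fingers measure 119 mm over their backs; the gripper's body (75 mm by 177 mm) begins 78 mm behind the grasp point.
Start: joints at [-0.103, 0.087, 1.371, -0, 1.684, -0.103], TCP at [0.55, -0, 0.405] pointing down, gripper open.
Joint ranges: [-3.1, 3.1], [-0.76, 2.03], [0.27, 2.55], [-1.08, 4.22], [0.17, 2.65], [-2.57, 2.57]. Speed limits (rad/s): [2.79, 2.79, 3.14, 3.14, 3.14, 3.14].

### API

Orientations are given as [roll, pitch, yaw] about the fixed x, y, z axes, in that order (R = Rz(yaw) Ry(pitch) Rx(roll)).
In Python, from bench import robot gives the robot as it stands.
- The arm moves only by the tool play_rows, never from a script. Its arguments are lists of equal length, an entry for each row: "translation": the shift along the tool's x, y, z scaled (see below), a list of three; "twist": the turn, a rotation vector about the tool's x, y, z scaled (see below), a list of three; "gripper": the opening, from -1 (shut) to 1 (fully open). A call has 1 to 8 rows; each row shifts and turns the commanded pose from where the row before left it, along the tool's axes as they then stand; what a row does not reach is not made up. The controller multiplies each number of a shift by 0.04 m and each number of a turn by 0.1 rad. A row lasts 1/10 s, in which the tool goes at most 50 mm and 8.59 degrees, less where a joint would pass 70% of its speed; a pose out of reach is approached as far as the arm can. A call with a number of a shift or a turn outside -1 to 1 is refused whole. A call with a gripper value outside its range is refused whole. The fingers move at their own pace and stop on an object; the grip force is fixed at half the most. Time passes only in rows, so rows that do not move let the fingers close. It gives the time, the measured TCP pose, the force, the opening and the grip force at its end, in the units of the state.
- robot.get_obs(): the state, without advancing time (a new reading comes with each control period).
- robot.snapshot(name): name is "scene" or "side" or "wrist"; returns the picture (420x560x3 uint8, red, green, blue); there is no depth.
- robot.camera_model(name): a dict with "camera_matrix" (3x3 intrinsics, pixels), "rvec" (rotation vector, rad) and "tvec" (3), from world to camera coordinates, as OpenCV has them. Camera axes: x right, y down, z forward; pixel columns grow to the right and rows downward; lengths in m; the calibration is good to about 2 mm. A picture is of the moment at which its call begins: read the wrist's pose just before it. camera_model takes no time and is no camera call; for the wrist camera it gives the pose at the moment of the call.
- robot.close_job(): hands the job in; it is judged then, once.
Trained networks look in the newest picture that a camera, given by its name, has taken for a name from the list of things; names that differ only in an ending like _2 or _b are one class to them, and where a whole thing is asked for, a point or a joint stands for the part that bears it (a point fixed in the world has none). Each returns a list of dicts, best first, with "score" (0 to 1); they miss things now and then, are a little off and sometimes report something else, mostly with a low value. They report only what shows in the picture. A call takes as long as a camera call.
- robot.recognise(name, camera): "centre" ([x, y, z] in m, in world coordinates, good to about 4 mm: the middle of the surface that is visible of it).
- robot.spot_point(name, camera): "centre" ([x, y, z] in m, in world coordinates, good to about 4 mm: a listed point, or the origin of a listed thing).
The state is a dict: "time": time; "joint_positions": joint angles; "qvel": joint speeds; "joint_torque": joint torques, N m; "tool_pos": TCP position; "ee_rot": TCP orientation; "wrist_force": force on the tool from outside, world axes, zero at the start; "wrist_torque": the same for the moment, N m; "width": finger opening in m; "finger_force": force on a finger pad.
Only numpy, scipy, OpenCV 4.12 (cv2) and the standard library are available. Lean on these libraries where they do the work, as an engineer would, in place of code of your own. Each camera call takes 0.05 s, during which the arm holds its last target. There are 200 camera calls.

### The job

Open the bar clamp fully, ready for the next lock: with a fingertip press down the release pad on top of the sliding jaw and, keeping it pressed, push the jaw back along its bar, away from the padlock, until it is fully back against the end stop; then lift the finger clear. This is fingertip work, with nothing to be picked up: leave the padlock lying on its rest, and the oil bottle, brush and screwdriver, where they are.

Things in the scene. Friction and masses are not known exactly. Their poses are not given: they have to be found in the camera images.
- clamp: Bar clamp fixed to the bench; base plate 100 (x) x 290 (y) x 12, origin at the centre of its underside, z up. Steel bar along y, 20 wide, top 46 above the bench. Fixed jaw at the -y end (dark block, y -135 to -115, top at 72), beside it the work rest (y -115 to -71, top at 52). End stop at y 120 to 140. The sliding jaw runs between; 'back' is +y.
- jaw (a joint): Sliding jaw's position along the clamp's +y, m: 0 = nearest the fixed jaw, 0.130 = fully back, touching the end stop. Friction about 4 N; stays where left. A ratchet (pitch 6 mm) bars movement back, after up to 6 mm of slack, unless the release is pressed. Movement toward the fixed jaw is free: a finger dragged that way on the pad may take the jaw along, so lift straight up at the end.
- release (a joint): How far the release pad is pressed straight down, m: 0 = up, 0.010 = bottomed out. Spring return: 2.4 N to start, 5.4 N at 5 mm, 8.4 N at 10 mm. Pressed 4 mm or more, the ratchet is free; 5 to 9 mm is a good depth. Let go, it springs up to less than 4 mm and the ratchet holds again.
- release_pad (a point): Centre of the top face of the release pad, a bare metal plate 36 (across) x 30 (along the bar) on the sliding jaw; 80 above the bench when up, 70 when bottomed. Moves with jaw and pad. 17 behind it (clamp +y) stands the front side of the jaw's upright push plate (56 wide, 13 thick, top at 114), against which the finger pushes. Open on the other sides.
- jaw_face (a point): Middle of the upper edge of the sliding jaw's front face (toward the padlock), height 68; axes as the clamp's, moves with the jaw. The jaw is dark steel, 60 long along the bar: face plate 70 wide, then the release pad (its centre 30 behind this face), then the push plate (47 to 60 behind).
- stop_face (a point): Middle of the upper edge of the end stop's face toward the jaw (dark block 50 x 20, top at 58); axes as the clamp's. With the jaw fully back, its front face lies 60 short of this along the bar.
- padlock: Loose brass padlock lying flat on the work rest beside the fixed jaw: body 44 (x) x 38 (y) x 20 high, steel shackle reaching 49 from the centre to -x; origin at the centre of the body's underside, 52 above the bench. To be left alone.
- oil_bottle: Loose white bottle with black cap, 44 across, 110 high, standing near one end of the clamp; origin at the centre of its underside. To be left alone.
- brush: Loose wooden-handled brush, about 160 long along its x, lying near the other end of the clamp. To be left alone.
- screwdriver: Loose screwdriver, black handle, about 180 long along its x, lying along the far side of the clamp. To be left alone.

How it is judged:
On the way, in this order (a step that is already met when the one before it is completed fails the run):
1. the release pad is pressed (4 mm or more) with the jaw still near where it began (value of joint release above 0.004 m and value of joint jaw below 0.07 m), for 0.1 s.
2. the jaw has been pushed back against the end stop (value of joint jaw above 0.126 m), for 0.1 s.
At the end, for the whole second after the job is handed in: The sliding jaw rests within 5 mm of its fully back position, the release pad has sprung up (less than 4 mm pressed), and the padlock lies still and flat on its rest within 12 mm of where it began (value of joint jaw above 0.125 m and velocity of joint jaw between -0.005 and 0.005 m/s and value of joint release below 0.004 m and distance of padlock from where it was at the start of the episode below 0.012 m and linear speed of padlock below 0.01 m/s and angle between padlock's own z axis and vertical below 0.1 rad); the robot touches nothing.
It fails at once if the padlock is shifted more than 15 mm, lifted or tipped (distance of padlock from where it was at the start of the episode above 0.015 m or height (world z) of padlock above 0.062 m or angle between padlock's own z axis and vertical above 0.3 rad).
It fails at once if the oil bottle, brush or screwdriver is moved more than 25 mm (distance of any of oil_bottle, brush, screwdriver from where it was at the start of the episode above 0.025 m).
It also fails if it takes over 38 s, if anything falls off the work surface, if the arm or the gripper's body presses on something with over 40 N, if the wrist force passes 120 N, or if a joint passes its speed limit or range.

## Working session

There is one attempt and no reset: what is moved stays moved. The work goes in short steps, Python scripts to look and compute and a tool call to move; the robot and the scene stay as the last step left them, time stands still between calls to the robot, and variables do not carry over. Pictures are saved under pics/ and viewed, at most 10 in all, crops included, and the job is handed in when it is done.

Besides the shell and the picture viewer there is one more tool, called after "Emit:" in YAML: its name, and indented under it one key for each argument. play_rows: Moves the arm, as the interface text tells. Its arguments: {"type":"object","properties":{"translation":{"type":"array","items":{"type":"array","items":{"type":"number","minimum":-1,"maximum":1}}},"twist":{"type":"array","items":{"type":"array","items":{"type":"number","minimum":-1,"maximum":1}}},"gripper":{"type":"array","items":{"type":"number"}}},"required":["translation","twist","gripper"]}

```bash
mkdir -p pics
python3 - <<'E'
from bench import robot
import cv2, numpy as np
o=robot.get_obs(); print({k:np.round(o[k],3).tolist() for k in('time','tool_pos','ee_rot','wrist_force','width')})
ims=[]
for c in('scene','side'):
    im=robot.snapshot(c); cv2.imwrite(f'pics/{c}0.png',im[:,:,::-1])
    for n in('release_pad','jaw_face','stop_face','clamp','padlock','oil_bottle','brush','screwdriver'):
        r=robot.spot_point(n,c)
        print(c,n,[(np.round(d['centre'],3).tolist(),round(d['score'],2)) for d in r[:2]])
E
```

```text
{'time': 0.0, 'tool_pos': [0.55, -0.0, 0.404], 'ee_rot': [-3.139, -0.0, 1.571], 'wrist_force': [-0.502, 0.165, 0.388], 'width': 0.094}
scene release_pad [([0.57, -0.106, 0.081], 0.8)]
scene jaw_face [([0.571, -0.133, 0.066], 0.86)]
scene stop_face [([0.55, 0.03, 0.058], 0.94)]
scene clamp [([0.566, -0.093, -0.001], 0.63)]
scene padlock [([0.588, -0.182, 0.053], 0.56)]
scene oil_bottle [([0.56, 0.151, 0.005], 0.8)]
scene brush [([0.625, -0.314, 0.001], 0.68)]
scene screwdriver [([0.696, -0.07, -0.001], 0.93)]
side release_pad [([0.571, -0.102, 0.077], 0.82)]
side jaw_face [([0.575, -0.135, 0.066], 0.83)]
side stop_face []
side clamp [([0.568, -0.09, 0.003], 0.82), ([0.55, 0.027, 0.057], 0.42)]
side padlock [([0.589, -0.18, 0.051], 0.87), ([0.55, 0.027, 0.058], 0.27)]
side oil_bottle [([0.559, 0.154, -0.005], 0.97)]
side brush [([0.626, -0.315, 0.002], 0.76), ([0.567, -0.092, 0.002], 0.6)]
side screwdriver [([0.7, -0.07, -0.0], 0.95), ([0.561, 0.151, -0.002], 0.15)]
```

View pics/scene0.png

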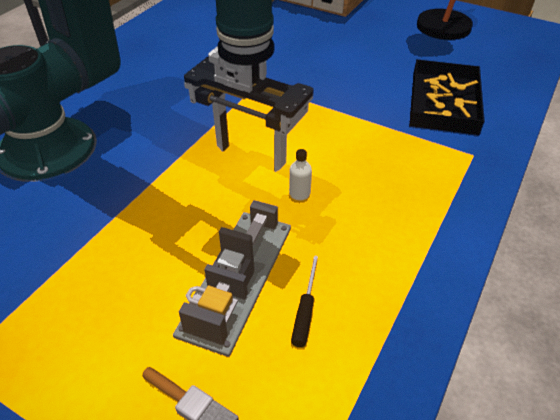

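View pics/side0.png

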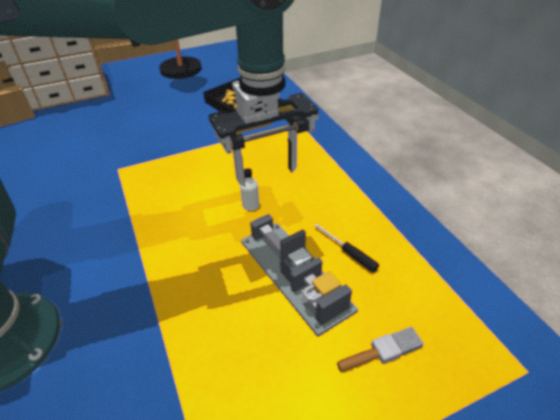

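The scene view shows the jaw pad at about (230,262), with the push plate behind it and the stop at (262,215). The side view agrees, with the pad at about (300,258). The clamp yaw is about 0.14 rad, the pad centre about (0.569,-0.104), and the jaw has about 104 mm to go. I'll shut the gripper, turn it and go above the pad.

Emit:
play_rows:
  translation:
    - [-0.65,0.12,0]
    - [-0.65,0.12,0]
    - [-0.65,0.12,0.4]
    - [-0.625,0.107,0.4]
    - [0,0,0.5]
    - [0,0,0.5]
    - [0,0,0]
    - [0,0,0]
  twist:
    - [0,0,0]
    - [0,0,0]
    - [0,0,0]
    - [0,0,0]
    - [0,0,-0.7]
    - [0,0,-0.7]
    - [0,0,0]
    - [0,0,0]
  gripper: [-1,-1,-1,-1,-1,-1,-1,-1]

```text
time: 1.7
tool_pos: [0.5687, -0.103, 0.3328]
ee_rot: [-3.141, -0.0, 1.709]
wrist_force: [1.0, 0.3, 1.0]
width: 0.0333
finger_force: 0.0
```

Run:
```python
from bench import robot
import cv2, numpy as np
o=robot.get_obs(); print({k:np.round(o[k],4).tolist() for k in('time','tool_pos','ee_rot','wrist_force','width')})
a=[]
for c in('scene','side','wrist'):
    im=robot.snapshot(c); a.append(cv2.cvtColor(im,cv2.COLOR_RGB2BGR))
    for n in('release_pad','jaw_face','stop_face'):
        r=robot.spot_point(n,c)
        print(c,n,[(np.round(d['centre'],3).tolist(),round(d['score'],2)) for d in r[:1]])
s=cv2.resize(a[0][150:350,150:350],(400,400)); t=cv2.resize(a[1][150:350,200:400],(400,400))
cv2.imwrite('pics/both1.png',np.hstack([s,t])); cv2.imwrite('pics/wrist1.png',a[2])
```

```text
{'time': 1.7, 'tool_pos': [0.5687, -0.103, 0.3328], 'ee_rot': [-3.1412, -0.0002, 1.7094], 'wrist_force': [1.0021, 0.3472, 1.0314], 'width': 0.0333}
scene release_pad [([0.573, -0.106, 0.081], 0.75)]
scene jaw_face [([0.574, -0.137, 0.065], 0.56)]
scene stop_face [([0.549, 0.03, 0.054], 0.81)]
side release_pad [([0.571, -0.104, 0.075], 0.65)]
side jaw_face [([0.573, -0.137, 0.066], 0.85)]
side stop_face [([0.549, 0.028, 0.059], 0.8)]
wrist release_pad [([0.57, -0.109, 0.076], 0.86)]
wrist jaw_face [([0.577, -0.136, 0.069], 0.84)]
wrist stop_face [([0.549, 0.029, 0.058], 0.57)]
```

View pics/both1.png

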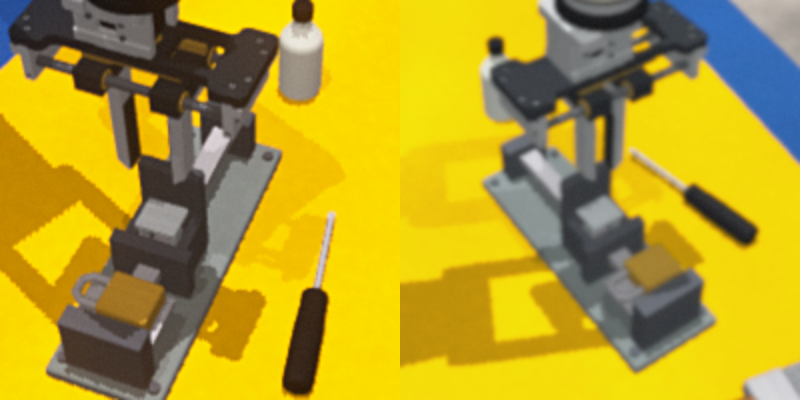

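View pics/wrist1.png

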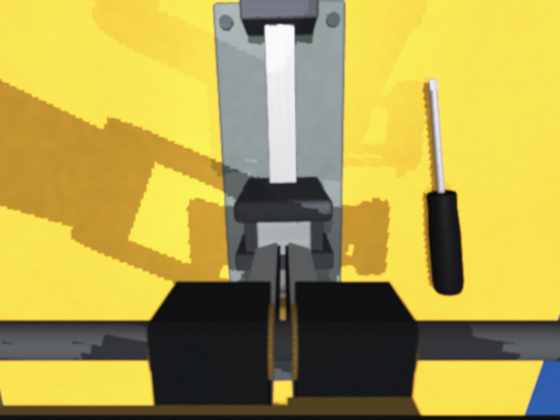

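The views show the closed fingers above the pad and centred on the bar (wrist column 282), clear of the push plate. The pad estimate shifts about 2 mm, so I'll correct for that and go down to just above it.

Emit:
play_rows:
  translation:
    - [-0.04,0.03,0]
    - [0,0,0]
    - [0,0,0]
    - [0,0,0.4]
    - [0,0,0.4]
    - [0,0,0.2]
    - [0,0,0]
    - [0,0,0]
  twist:
    - [0,0,0]
    - [0,0,0]
    - [0,0,0]
    - [0,0,0]
    - [0,0,0]
    - [0,0,0]
    - [0,0,0]
    - [0,0,0]
  gripper: [-1,-1,-1,-1,-1,-1,-1,-1]

```text
time: 3.1
tool_pos: [0.5702, -0.1044, 0.2931]
ee_rot: [3.141, 0.0, 1.711]
wrist_force: [0.2, -0.0, 0.4]
width: 0.0005
finger_force: 0.0
```

Run:
```python
from bench import robot
import cv2, numpy as np
a=[]
for c,(y,x) in (('scene',(190,170)),('side',(200,230))):
    im=cv2.cvtColor(robot.snapshot(c),cv2.COLOR_RGB2BGR); a.append(cv2.resize(im[y:y+130,x:x+130],(400,400),interpolation=cv2.INTER_CUBIC))
cv2.imwrite('pics/both2.png',np.hstack(a))
```

```text
(no output)
```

View pics/both2.png

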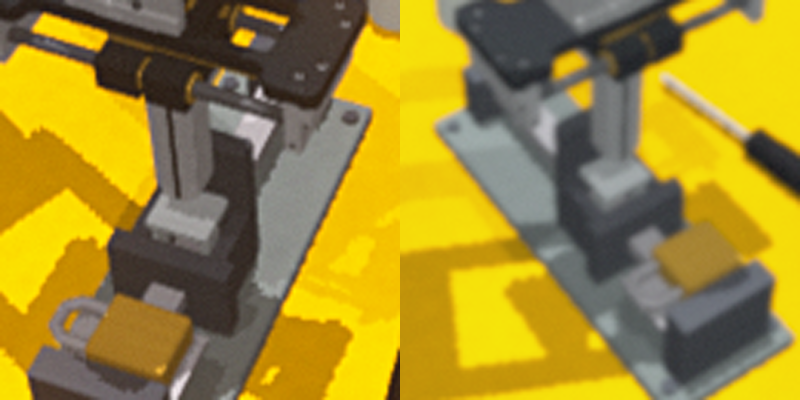

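The finger stands over the pad, at (185,195) on the left and (612,160) on the right, in front of the push plate. Now I'll press about 7 mm.

Emit:
play_rows:
  translation:
    - [0,0,0.2]
    - [0,0,0.14]
    - [0,0,0.09]
    - [0,0,0.08]
    - [0,0,0]
    - [0,0,0]
  twist:
    - [0,0,0]
    - [0,0,0]
    - [0,0,0]
    - [0,0,0]
    - [0,0,0]
    - [0,0,0]
  gripper: [-1,-1,-1,-1,-1,-1]

```text
time: 3.8
tool_pos: [0.57, -0.1044, 0.2733]
ee_rot: [3.141, 0.0, 1.711]
wrist_force: [-2.8, 1.0, 6.1]
width: 0.0003
finger_force: 2.8
```

The force reads 6.1 N, so the pad is down about 6 mm. Now I'll push back along tool +x.

Emit:
play_rows:
  translation:
    - [0.15,0,0]
    - [0.2,0,0.01]
    - [0.25,0,0]
    - [0.25,0,0]
    - [0.25,0,0]
    - [0.25,0,0]
    - [0.2,0,0]
    - [0,0,0]
  twist:
    - [0,0,0]
    - [0,0,0]
    - [0,0,0]
    - [0,0,0]
    - [0,0,0]
    - [0,0,0]
    - [0,0,0]
    - [0,0,0]
  gripper: [-1,-1,-1,-1,-1,-1,-1,-1]

```text
time: 4.6
tool_pos: [0.5613, -0.0432, 0.2734]
ee_rot: [3.141, 0.003, 1.711]
wrist_force: [-2.0, -2.1, 4.9]
width: 0.0001
finger_force: 2.8
```

Emit:
play_rows:
  translation:
    - [0.2,0,0.02]
    - [0.25,0,0]
    - [0.25,0,0]
    - [0.2,0,0]
    - [0.15,0,0]
    - [0.1,0,0]
    - [0,0,0]
    - [0,0,0]
  twist:
    - [0,0,0]
    - [0,0,0]
    - [0,0,0]
    - [0,0,0]
    - [0,0,0]
    - [0,0,0]
    - [0,0,0]
    - [0,0,0]
  gripper: [-1,-1,-1,-1,-1,-1,-1,-1]

```text
time: 5.4
tool_pos: [0.5546, 0.0018, 0.2723]
ee_rot: [-3.14, 0.003, 1.711]
wrist_force: [-4.8, -3.1, 6.7]
width: 0.001
finger_force: 3.3
```

Emit:
play_rows:
  translation:
    - [0.05,0,0]
    - [0.05,0,0]
    - [0.05,0,0]
    - [0,0,0]
    - [0,0,0]
  twist:
    - [0,0,0]
    - [0,0,0]
    - [0,0,0]
    - [0,0,0]
    - [0,0,0]
  gripper: [-1,-1,-1,-1,-1]

```text
time: 5.9
tool_pos: [0.5538, 0.0074, 0.2723]
ee_rot: [-3.14, 0.004, 1.71]
wrist_force: [-4.6, -3.5, 6.6]
width: 0.0005
finger_force: 3.9
```

Run:
```python
from bench import robot
import cv2, numpy as np
a=[]
for c,(y,x) in (('scene',(160,190)),('side',(170,200))):
    im=cv2.cvtColor(robot.snapshot(c),cv2.COLOR_RGB2BGR); a.append(cv2.resize(im[y:y+130,x:x+130],(400,400),interpolation=cv2.INTER_CUBIC))
    for n in('jaw_face','stop_face'):
        print(c,n,[(np.round(d['centre'],3).tolist(),round(d['score'],2)) for d in robot.spot_point(n,c)[:1]])
cv2.imwrite('pics/both3.png',np.hstack(a))
```

```text
scene jaw_face []
scene stop_face [([0.55, 0.028, 0.054], 0.75)]
side jaw_face [([0.559, -0.029, 0.064], 0.6)]
side stop_face [([0.549, 0.025, 0.06], 0.82)]
```

View pics/both3.png

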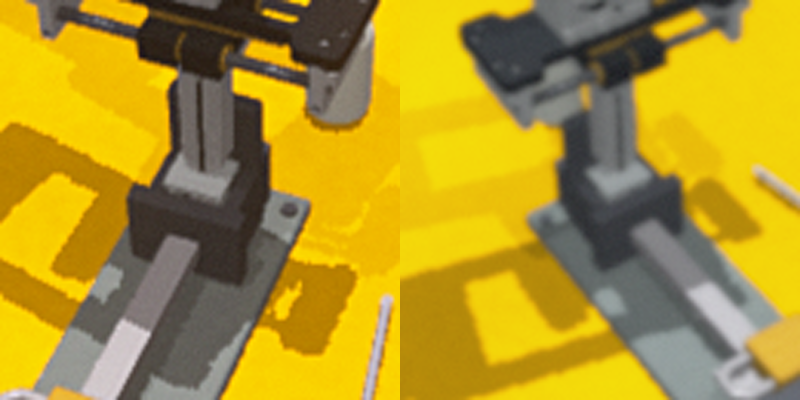

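The pictures show the jaw near the stop with the finger still on the pad, at (195,180) and (615,175). There is no force spike yet, so I'll push on in small steps.

Emit:
play_rows:
  translation:
    - [0.05,0,0]
    - [0.05,0,0]
    - [0,0,0]
    - [0,0,0]
  twist:
    - [0,0,0]
    - [0,0,0]
    - [0,0,0]
    - [0,0,0]
  gripper: [-1,-1,-1,-1]

```text
time: 6.6
tool_pos: [0.5535, 0.0088, 0.2724]
ee_rot: [-3.14, 0.011, 1.709]
wrist_force: [-3.9, -13.7, 6.0]
width: 0.0002
finger_force: 10.0
```

The force jumps to 13.7 N, so the jaw is at the stop. I'll lift straight up, ease off the plate once clear of the pad, then lift well clear.

Emit:
play_rows:
  translation:
    - [0,0,0]
    - [0,0,-0.2]
    - [0,0,-0.3]
    - [-0.1,0,-0.1]
    - [-0.05,0,-0.4]
    - [0,0,-0.8]
    - [0,0,-0.8]
    - [0,0,0]
  twist:
    - [0,0,0]
    - [0,0,0]
    - [0,0,0]
    - [0,0,0]
    - [0,0,0]
    - [0,0,0]
    - [0,0,0]
    - [0,0,0]
  gripper: [-1,-1,-1,-1,-1,-1,-1,-1]

```text
time: 7.4
tool_pos: [0.5553, 0.0066, 0.3806]
ee_rot: [3.131, 0.002, 1.711]
wrist_force: [0.4, 0.2, 0.6]
width: 0.0003
finger_force: 0.0
```

Run:
```python
from bench import robot
import cv2, numpy as np
print(np.round(robot.get_obs()['wrist_force'],2))
a=[]
for c,(y,x) in (('scene',(160,170)),('side',(180,220))):
    im=cv2.cvtColor(robot.snapshot(c),cv2.COLOR_RGB2BGR); a.append(cv2.resize(im[y:y+160,x:x+160],(400,400),interpolation=cv2.INTER_CUBIC))
    for n in('jaw_face','stop_face','release_pad','padlock'):
        print(c,n,[(np.round(d['centre'],3).tolist(),round(d['score'],2)) for d in robot.spot_point(n,c)[:1]])
cv2.imwrite('pics/both4.png',np.hstack(a))
```

```text
[0.38 0.19 0.56]
scene jaw_face [([0.554, -0.031, 0.067], 0.59)]
scene stop_face [([0.548, 0.028, 0.055], 0.81)]
scene release_pad [([0.552, -0.0, 0.084], 0.78)]
scene padlock [([0.593, -0.182, 0.052], 0.82)]
side jaw_face [([0.56, -0.031, 0.063], 0.84)]
side stop_face [([0.552, 0.03, 0.06], 0.86)]
side release_pad [([0.552, 0.001, 0.083], 0.61)]
side padlock [([0.59, -0.177, 0.052], 0.75)]
```

View pics/both4.png

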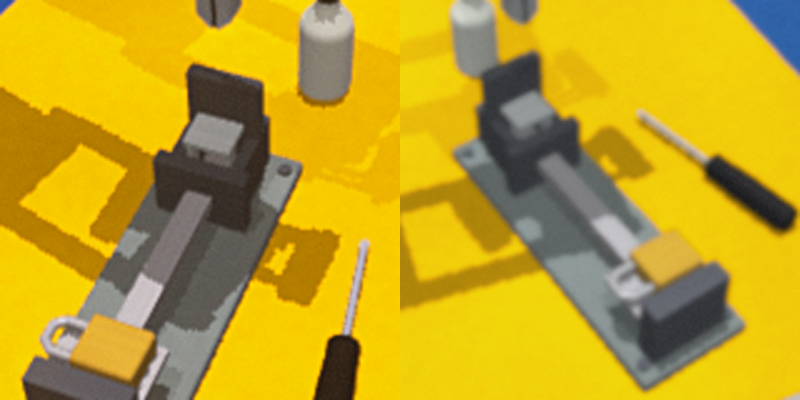

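The views show the jaw back against the stop, with the face to stop distance about 60 mm. The pad is up, the padlock hasn't moved and the finger is clear, so I'll hand the job in.

```bash
python3 -c "
from bench import robot
print(robot.close_job())"
```

```text
the job is handed in; nothing more can be done
None
```

The job is handed in, though the call returned no verdict: the jaw is fully back against the end stop (force rose to 13.7 N there, face to stop measures about 60 mm), the release pad is up, the finger is clear, and the padlock, bottle and screwdriver look unmoved; I did not recheck the brush after the push.

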